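Put together the two-tier lunch box on its serving tray

TASK

Put the lunch box together on the black rectangular tray, in this order: stand the deep box in the middle of the tray with its long side along the tray's long side, nest the shallow box on top of it, fit the lid squarely into the shallow box, and finally lay the chopstick case lengthwise along the middle of the lid. Each piece must sit fully home and level and be let go; do not shift the bottle, the cup or the bowl.

Things in the scene. Friction and masses are not known exactly. Their poses are not given: they have to be found in the camera images.
- deep_box: Deep tier of the lunch box: open-topped rectangular white plastic box with flat underside, 130 mm long (its x) by 58 mm wide (its y) by 50 mm high, walls 3.5 mm, floor 4 mm; inside of the mouth 123 x 51 mm. Loose, 0.11-0.23 kg. Origin at the centre of its underside, z up. Grip it across the 58 mm width.
- shallow_box: Shallow tier: open white plastic box 130 (x) x 58 (y) mm, 34 mm high: a 6 mm high foot, 116 x 44 mm, lower edge rounded, that enters the deep box's mouth with 3.5 mm play each side, under a 28 mm body, mouth 123 x 51, walls 3.5. Loose, 0.08-0.17 kg. Origin: centre of the foot's underside, z up; nested, 44 mm above the deep box's. Grip across the width, fingertips clear above the foot.
- lid: Lid: white plastic slab with light grey panel on top, right way up, 18 mm high: a plate 134 (x) x 62 (y) x 12 mm on a 6 mm high foot, 116 x 44 mm, lower edge rounded, that enters the shallow box's mouth with 3.5 mm play each side. Loose, 0.05-0.12 kg. Origin: centre of the foot's underside, z up; seated, 28 mm above the shallow box's. Grip across the width, by the plate only.
- case: Chopstick case: slim closed white plastic bar with a thin grey seam, 130 mm long (x) by 26 mm wide (y) by 20 mm high. Loose, 0.04-0.09 kg. Origin at the centre of its underside, z up. On the lid, its origin is 18 mm above that of the lid.
- tray: Black rectangular serving tray, 240 mm long (its x) by 160 mm wide (its y), fixed in place; floor 6 mm thick, with an edge 6 mm wide that rises to 14 mm. Origin at the centre of its underside, z up. It is on the robot's left or right.
- dish: Round blue ceramic plate, 170 mm across, 22 mm high, fixed, on the side opposite the tray; nothing goes on it. Origin at the centre of its underside.
- bottle: Bystander: small amber glass bottle with red cap, 52 mm across, 130 mm tall, beyond the work. Origin at the centre of its underside.
- cup: Bystander: terracotta cup, 72 mm across, 65 mm tall, beyond the work. Origin at the centre of its underside.
- bowl: Bystander: white ceramic bowl, 110 mm across, 55 mm tall, beyond the work. Origin at the centre of its underside.
Things that resemble listed ones, but are neither listed nor needed, are in the scene too. What is shaped like the case but orange or turquoise is not meant.

How it is judged:
On the way, in this order (a step that is already met when the one before it is completed fails the run):
1. the deep box stands in the middle of the tray, lengthwise (horizontal distance between deep_box and tray below 0.015 m and z of deep_box in the frame of tray between 0.003 and 0.009 m and angle between deep_box's own z axis and vertical below 0.06 rad and angle between the x axis of deep_box and the x axis of tray, either way round below 0.2 rad), for 0.2 s.
2. the shallow box is nested on the deep box (horizontal distance between shallow_box and deep_box below 0.008 m and z of shallow_box in the frame of deep_box between 0.042 and 0.046 m and angle between shallow_box's own z axis and vertical below 0.06 rad and angle between the x axis of shallow_box and the x axis of deep_box, either way round below 0.12 rad), for 0.2 s.
3. the lid is seated on the shallow box (horizontal distance between lid and shallow_box below 0.008 m and z of lid in the frame of shallow_box between 0.026 and 0.03 m and angle between lid's own z axis and vertical below 0.06 rad and angle between the x axis of lid and the x axis of shallow_box, either way round below 0.12 rad), for 0.2 s.
4. the case lies lengthwise on the lid (horizontal distance between case and lid below 0.015 m and z of case in the frame of lid between 0.015 and 0.021 m and angle between case's own z axis and vertical below 0.06 rad and angle between the x axis of case and the x axis of lid, either way round below 0.2 rad), for 0.2 s.
At the end, for the whole second after the job is handed in: Deep box on the tray floor (15 mm of centre, 0.2 rad of its length); shallow box home on it and lid home on that (2 mm in height, 8 mm of centre, 0.12 rad); case on the lid (15 mm, 0.2 rad); all level within 0.06 rad and at rest (all of step 1 and all of step 2 and all of step 3 and all of step 4 and linear speed of each of deep_box, shallow_box, lid, case below 0.02 m/s and angular speed of each of deep_box, shallow_box, lid, case below 0.1 rad/s); the robot touches nothing.
It fails at once if the bottle is shifted by more than 20 mm (distance of bottle from where it was at the start of the episode above 0.02 m).
It fails at once if the cup is shifted by more than 20 mm (distance of cup from where it was at the start of the episode above 0.02 m).
It fails at once if the bowl is shifted by more than 20 mm (distance of bowl from where it was at the start of the episode above 0.02 m).
It also fails if it takes over 125 s, if anything falls off the work surface, if the arm or the gripper's body presses on something with over 40 N, if the wrist force passes 120 N, or if a joint passes its speed limit or range.

ROBOT

A 6-joint arm with a two-finger parallel gripper is mounted at the origin on the work surface. World frame = base frame: x ahead of the robot, y to its left, z up, the work surface at z = 0. Lengths are in m, angles in rad, forces in N, time in s.
With the tool pointing down it reaches from about 0.375 to 0.9 m from the base axis. Payload 3.1 kg.
Tool frame: the origin (TCP) lies at the very end of the fingers, on their centre line; the grasp point (between the pads) lies 19 mm behind it; z points along the fingers, y is the direction in which the jaws open and shut (so a half turn about z gives the same grasp; the last joint's range is limited). The gripper opens to 87 mm and grips with 3 to 60 N. Pads are 19 mm wide; open, the fingers measure 117 mm over their backs; the gripper's body (75 mm by 190 mm) begins 51 mm behind the grasp point.
Start: joints at [0.949, 0.527, 1.433, -0, 1.181, -0.178], TCP at [0.268, 0.564, 0.223] pointing down, gripper open.
Joint ranges: [-3.08, 3.08], [-0.75, 2.2], [0.22, 2.44], [-1.43, 4.57], [0, 2.65], [-2.85, 2.85]. Speed limits (rad/s): [2.79, 2.79, 3.14, 3.14, 3.14, 3.14].

INTERFACE

Orientations are given as a unit quaternion [x, y, z, w].
In Python, from plant import status, optics, order gives the robot as it stands.
- The arm moves only by the tool play_rows, never from a script. Its argument "steps" is one flat list of numbers, 7 for each row, row after row: the shift along the tool's x, y, z in m, then the turn, a rotation vector about the tool's x, y, z in rad, then the finger opening in m, from 0 to 0.087. A call has 1 to 20 rows; each row shifts and turns the pose as measured when the row begins, along the tool's axes as they then stand; what a row does not reach is not made up. A row lasts 1/12 s, in which the tool goes at most 41.7 mm and 7.16 degrees, less where a joint would pass 70% of its speed; a pose out of reach is approached as far as the arm can. A call with a gripper value outside its range is refused whole. The fingers move at their own pace and stop on an object; "grip_force" is the grip in N (left out, the last holds). Time passes only in rows, so rows that do not move let the fingers close. It gives the time, the measured TCP pose, the force and the opening at its end, in the units of the state.
- status.read_state(): the state, without advancing time (a new reading comes with each control period).
- optics.camera(name): name is "scene" or "top" or "wrist"; returns (picture, depth): 384x512x3 uint8, red, green, blue; 384x512 float32, m along the optical axis (not along the pixel's ray), 0 where there is no reading.
- optics.camera_info(name): a dict with "K" (3x3 intrinsics, pixels), "R" (3x3) and "t" (3): a world point X has camera coordinates R X + t. Camera axes: x right, y down, z forward; pixel columns grow to the right and rows downward; lengths in m; the calibration is good to about 2 mm. A picture is of the moment at which its call begins: read the wrist's pose just before it. camera_info takes no time and is no camera call; for the wrist camera it gives the pose at the moment of the call.
- order.job_done(): hands the job in, once; it reports no verdict.
The state is a dict: "clock": time; "joint_positions": joint angles; "joint_vel": joint speeds; "tau": joint torques, N m; "position": TCP position; "tool_rot": TCP orientation; "contact_force": force on the tool from outside, world axes, zero at the start; "moment": the same for the moment, N m; "grip_width": finger opening in m.
Only numpy, scipy, OpenCV 4.12 (cv2) and the standard library are available. Lean on these libraries where they do the work, as an engineer would, in place of code of your own. Each camera call takes 0.05 s, during which the arm holds its last target.

## Working session

There is one attempt and no reset: what is moved stays moved. The work goes in short steps, Python scripts to look and compute and a tool call to move; the robot and the scene stay as the last step left them, time stands still between calls to the robot, and variables do not carry over. Pictures are saved under pics/ and viewed, and the job is handed in when it is done.

Besides the shell and the picture viewer there is one more tool, called after ">>>" in YAML: its name, and indented under it one key for each argument. play_rows: Moves the arm, as the interface text tells. Its arguments: {"type":"object","properties":{"steps":{"type":"array","items":{"type":"number"}},"grip_force":{"type":"number"}},"required":["steps"]}

```bash
ls; mkdir -p pics
python3 - <<'E'
from plant import status, optics
import cv2,numpy as np
print(status.read_state())
for n in ["scene","top","wrist"]:
    p,d=optics.camera(n); cv2.imwrite(f"pics/{n}0.png",p[:,:,::-1]); np.savez(f"{n}0.npz",p=p,d=d,**optics.camera_info(n)); i=optics.camera_info(n); print(n,i)
E
```

```text
pics
{'clock': 0.0, 'joint_positions': array([ 9.48485652e-01,  5.28457492e-01,  1.43387197e+00, -2.35284787e-05,
        1.18140869e+00, -1.78511455e-01]), 'joint_vel': array([ 0.00039782, -0.00262779, -0.00066343,  0.00080035,  0.00084541,
       -0.00132986]), 'tau': array([-8.51471623e-05, -4.40047038e+01, -1.76593870e+01,  6.33276463e-02,
        5.84641483e-02, -1.87565424e-04]), 'position': array([0.26791715, 0.56386523, 0.22158662]), 'tool_rot': array([ 2.20078558e-01,  9.75481562e-01, -9.92135753e-04, -4.08135880e-04]), 'contact_force': array([0.76576974, 0.45319761, 0.2451212 ]), 'moment': array([-0.02220071, -0.04095418, -0.0031535 ]), 'grip_width': 0.08712256818342763}
scene {'K': array([[494.40576519,   0.        , 260.9270432 ],
       [  0.        , 494.40576519, 190.22571131],
       [  0.        ,   0.        ,   1.        ]]), 'R': array([[ 0.41991242,  0.90754663, -0.00571654],
       [ 0.77986954, -0.36404489, -0.50919035],
       [-0.46419506,  0.2093572 , -0.86063494]]), 't': array([-0.20828532, -0.37997124,  1.50008831])}
top {'K': array([[383.04572613,   0.        , 258.90307411],
       [  0.        , 383.04572613, 193.8735098 ],
       [  0.        ,   0.        ,   1.        ]]), 'R': array([[ 0.01938276, -0.99977111, -0.00905724],
       [-0.99603865, -0.0185225 , -0.08697077],
       [ 0.0867831 ,  0.01070709, -0.99616969]]), 't': array([0.01162204, 0.50457562, 1.06342618])}
wrist {'K': array([[269.26920813,   0.        , 255.40873786],
       [  0.        , 269.26920813, 185.24388793],
       [  0.        ,   0.        ,   1.        ]]), 'R': array([[ 0.42865775,  0.90346546, -0.00164272],
       [ 0.87622554, -0.41528901,  0.24446642],
       [ 0.22018477, -0.10623182, -0.96965637]]), 't': array([-0.62415113, -0.02963826,  0.38801264])}
```

View pics/top0.png

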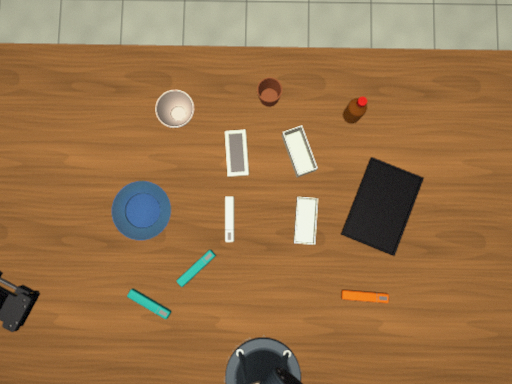

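View pics/scene0.png

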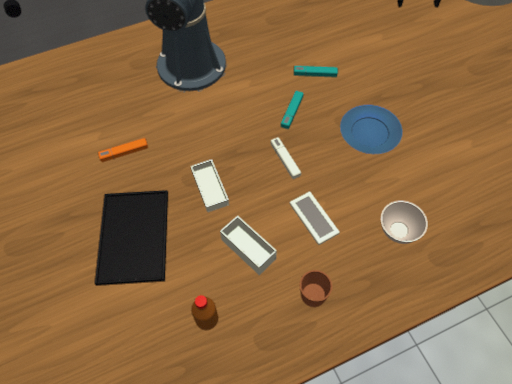

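View pics/wrist0.png

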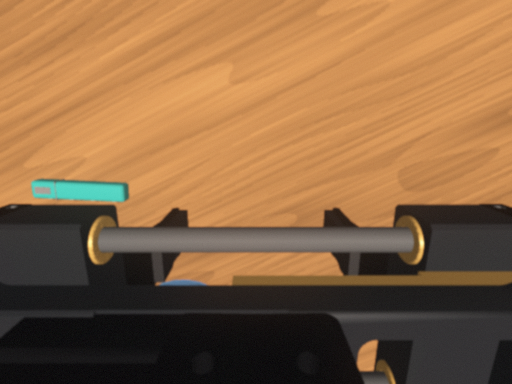

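The top view shows the tray at (382,205), two open boxes at (300,150) and (307,220), the lid at (237,153) and the case at (229,219). The bowl, cup and bottle sit beyond them. I'll measure next.

```bash
cat > h.py <<'E'
import numpy as np,cv2
def world(d,K,R,t):
    v,u=np.mgrid[0:d.shape[0],0:d.shape[1]]
    X=np.stack([(u-K[0,2])/K[0,0]*d,(v-K[1,2])/K[1,1]*d,d],-1)
    return (X-t)@R      # R^T (X-t)
def plane(uv,K,R,t,z):
    uv=np.asarray(uv,float).reshape(-1,2)
    r=np.c_[(uv[:,0]-K[0,2])/K[0,0],(uv[:,1]-K[1,2])/K[1,1],np.ones(len(uv))]@R
    c=-R.T@t
    s=(z-c[2])/r[:,2]
    return c+r*s[:,None]
def rect(P):
    "P Nx2 metres -> centre, long, short, angle of long axis"
    b=cv2.boxPoints(cv2.minAreaRect((np.asarray(P)*1000).astype(np.float32)))/1000
    e=[b[1]-b[0],b[2]-b[1]]; l=[np.linalg.norm(x) for x in e]
    k=int(np.argmax(l)); a=np.arctan2(e[k][1],e[k][0])%np.pi
    if a>np.pi/2:a-=np.pi
    return b.mean(0).round(4),round(l[k],4),round(l[1-k],4),round(a,4)
E
python3 - <<'E'
from h import *
for n in ["top","scene"]:
    f=np.load(n+"0.npz"); p,d,K,R,t=[f[k] for k in "pdKRt"]
    W=world(d,K,R,t)
    hsv=cv2.cvtColor(p,cv2.COLOR_RGB2HSV)
    print(n,'table z',np.median(W[...,2][(W[...,0]>.3)&(W[...,0]<.7)&(d>0)]))
    box=(W[...,0]>.25)&(W[...,0]<.85)&(abs(W[...,1])<.6)&(d>0)
    for name,m in [("white",(W[...,2]>.008)&(hsv[...,1]<70)&(hsv[...,2]>60)),("black",(hsv[...,2]<45)),("notblack_red",(W[...,2]>.008)&(hsv[...,1]>=70))]:
        m=(m&box).astype(np.uint8)
        N,L,S,C=cv2.connectedComponentsWithStats(m)
        for i in range(1,N):
            if S[i,4]<60: continue
            q=W[L==i]; z=q[:,2]; zt=np.percentile(z,90)
            print(name,C[i].round(1),S[i,4],'z',np.percentile(z,[5,50,90,98]).round(4),'rect',*rect(q[z>np.percentile(z,95)-.008][:,:2]))
            if name!="white": continue
            c=max(cv2.findContours((L==i).astype(np.uint8),0,1)[0],key=cv2.contourArea).reshape(-1,2)
            for h in (.05,.034,.018,.02):
                if abs(h-np.percentile(z,95))<.006: print('    plane',h,*rect(plane(c,K,R,t,h)[:,:2]))
E
```

```text
top table z 0.001398452380487225
white [173.6 107.2] 969 z [0.0104 0.0291 0.055  0.0581] rect [0.7391 0.2638] 0.1076 0.1051 1.5597
white [299.4 149.3] 414 z [0.0126 0.0422 0.0518 0.0539] rect [ 0.6279 -0.0894] 0.1294 0.0588 0.3523
    plane 0.05 [ 0.6256 -0.0881] 0.1328 0.0623 0.3569
white [236.1 152.6] 967 z [0.0156 0.0191 0.0218 0.0231] rect [0.6235 0.0893] 0.1332 0.0609 0.0914
    plane 0.018 [0.6232 0.0892] 0.1334 0.0609 0.0927
    plane 0.02 [0.6228 0.0891] 0.1332 0.0608 0.0927
white [229.  218.5] 412 z [0.0168 0.0204 0.0234 0.025 ] rect [0.4335 0.1043] 0.1274 0.0233 0.0267
    plane 0.02 [0.4334 0.1044] 0.127 0.0227 0.0253
white [305.5 220.2] 833 z [0.0084 0.0109 0.0348 0.0373] rect [ 0.4329 -0.1098] 0.1287 0.0579 -0.0576
    plane 0.034 [ 0.433  -0.1098] 0.1289 0.0579 -0.0559
white [ 11.4 285.8] 87 z [0.3079 0.3111 0.317  0.3177] rect [0.2793 0.5196] 0.0557 0.0113 1.1935
white [ 18.2 299.8] 140 z [0.3338 0.3356 0.3373 0.3381] rect [0.2596 0.4895] 0.0451 0.0193 1.5708
black [382.2 205.9] 4579 z [0.0034 0.007  0.0115 0.0159] rect [ 0.4781 -0.3292] 0.2364 0.1594 -0.3693
black [  
[... 1551 characters left out ...]
0605 0.3606
    plane 0.05 [ 0.6329 -0.0975] 0.1424 0.0684 0.3555
black [132.7 237.9] 5911 z [0.0031 0.0068 0.0116 0.0157] rect [ 0.4775 -0.3334] 0.2417 0.1581 -0.3711
notblack_red [291.6 109.4] 317 z [0.0124 0.0199 0.023  0.0247] rect [0.294  0.1881] 0.1289 0.0245 -0.8038
notblack_red [371.5 127.1] 1428 z [0.0089 0.0144 0.0214 0.0242] rect [0.4481 0.3526] 0.1652 0.1642 -0.7582
notblack_red [101.1 219.9] 60 z [0.0105 0.0142 0.0172 0.0184] rect [ 0.4056 -0.3918] 0.1408 0.0046 -0.3759
notblack_red [315.  286.1] 678 z [0.0105 0.0473 0.0658 0.0678] rect [ 0.7919 -0.007 ] 0.071 0.0699 0.1821
notblack_red [203.9 312.7] 701 z [0.0201 0.0871 0.1295 0.1318] rect [ 0.7421 -0.2478] 0.0238 0.0228 1.0813
```

```bash
cat >> h.py <<'E'
from scipy.spatial.transform import Rotation as Rn
def plan(xyz,longyaw,st=None):
    "tool-axes moves to put TCP at xyz, jaws across the long axis at longyaw"
    if st is None:
        from plant import status; st=status.read_state()
    p=np.array(st['position']); R=Rn.from_quat(st['tool_rot'])
    y=R.as_matrix()[:,1]; yaw=np.arctan2(y[1],y[0])
    best=None
    for k in (-1,0,1,2):
        a=longyaw+np.pi/2+k*np.pi; dd=(a-yaw+np.pi)%(2*np.pi)-np.pi
        if best is None or abs(dd)<abs(best[1]): best=(a,dd)
    a=best[0]
    yt=np.array([np.cos(a),np.sin(a),0]); zt=np.array([0,0,-1.]); xt=np.cross(yt,zt)
    T=np.c_[xt,yt,zt]
    rv=(R.inv()*Rn.from_matrix(T)).as_rotvec()
    dw=np.array(xyz)-p
    print('clock',round(float(st['clock']),2),'pos',p.round(4),'q6',round(st['joint_positions'][5],3),'w',round(float(st['grip_width']),4),'F',np.round(st['contact_force'],1))
    print('turn rv(tool)',rv.round(4),'shift in present axes',(R.inv().apply(dw)).round(4),'shift after turn',(T.T@dw).round(4))
E
python3 - <<'E'
from h import *
f=np.load("wrist0.npz");R,t=f['R'],f['t'];from plant import status
s=status.read_state();Q=Rn.from_quat(s['tool_rot'])
c=-R.T@t;print(c,'cam in tool',Q.inv().apply(c-s['position']));print('axes in tool',(R@Q.as_matrix()).round(3))
plan([.627,-.092,.2],.356)
E
```

```text
[0.20808254 0.59280983 0.38245918] cam in tool [ 6.65456014e-02  2.50366766e-05 -1.60666659e-01]
axes in tool [[ 0.001  1.    -0.   ]
 [-0.97   0.001 -0.245]
 [-0.245  0.     0.97 ]]
clock 0.15 pos [0.268  0.564  0.2218] q6 -0.179 w 0.087 F [-0.1  0.6  0.3]
turn rv(tool) [-0.0015 -0.001  -0.7998] shift in present axes [-0.6059 -0.4383  0.0223] shift after turn [-0.1079 -0.74    0.0218]
```

>>> play_rows:
  steps: [0,0,0,0,0,-0.115,0.087,0,0,0,0,0,-0.115,0.087,0,0,0,0,0,-0.115,0.087,0,0,0,0,0,-0.115,0.087,0,0,0,0,0,-0.115,0.087,0,0,0,0,0,-0.115,0.087,0,0,0,0,0,-0.11,0.087,-0.006,-0.04,0.001,0,0,0,0.087,-0.006,-0.04,0.001,0,0,0,0.087,-0.006,-0.04,0.001,0,0,0,0.087,-0.006,-0.04,0.001,0,0,0,0.087,-0.006,-0.04,0.001,0,0,0,0.087,-0.006,-0.04,0.001,0,0,0,0.087,-0.006,-0.04,0.001,0,0,0,0.087,-0.006,-0.04,0.001,0,0,0,0.087,-0.006,-0.04,0.001,0,0,0,0.087,-0.006,-0.04,0.001,0,0,0,0.087,-0.006,-0.04,0.001,0,0,0,0.087,-0.006,-0.04,0.001,0,0,0,0.087,-0.006,-0.04,0.001,0,0,0,0.087]
  grip_force: 20

```text
clock: 1.82
position: [0.5446, 0.1069, 0.2023]
tool_rot: [-0.206, 0.979, -0.0, -0.004]
contact_force: [-0.3, -0.8, 0.5]
grip_width: 0.0873
```

```bash
python3 -c "
from h import *
plan([.627,-.092,.2],.356)"
```

```text
clock 1.82 pos [0.5446 0.1069 0.2023] q6 -1.99 w 0.0873 F [-0.3 -0.8  0.5]
turn rv(tool) [ 0.001  -0.0085  0.0584] shift in present axes [ 0.0047 -0.2153  0.0021] shift after turn [-0.0079 -0.2152  0.0023]
```

>>> play_rows:
  steps: [-0.001,-0.036,0,0,-0.004,0.028,0.087,-0.001,-0.036,0,0,-0.004,0.028,0.087,-0.001,-0.036,0.001,0,0,0,0.087,-0.001,-0.036,0.001,0,0,0,0.087,-0.001,-0.036,0,0,0,0,0.087,-0.001,-0.036,0,0,0,0,0.087,0,0,0,0,0,0,0.087,0,0,0,0,0,0,0.087]

```text
clock: 2.48
position: [0.6347, -0.1131, 0.197]
tool_rot: [-0.171, 0.985, -0.001, 0.0]
contact_force: [-0.5, 0.5, -0.2]
grip_width: 0.0869
```

```bash
cat >> h.py <<'E'
def shot(name,tag):
    from plant import optics
    i=optics.camera_info(name); p,d=optics.camera(name)
    cv2.imwrite(f"pics/{tag}.png",p[:,:,::-1]); np.savez(tag+".npz",p=p,d=d,**i)
    return p,d,i['K'],i['R'],i['t']
E
python3 - <<'E'
from h import *
plan([.627,-.092,.2],.356)
p,d,K,R,t=shot("wrist","w1")
W=world(d,K,R,t);hsv=cv2.cvtColor(p,cv2.COLOR_RGB2HSV)
print(np.median(W[20:100,50:450,2]))
m=((W[...,2]>.04)&(W[...,2]<.058)&(d>0)&(hsv[...,1]<70)).astype(np.uint8)
N,L,S,C=cv2.connectedComponentsWithStats(m)
for i in range(1,N):
    if S[i,4]>150:
        q=W[L==i];print(C[i],S[i,4],np.median(q[:,2]),*rect(q[:,:2]),q.mean(0))
E
```

```text
clock 2.48 pos [ 0.6347 -0.1131  0.197 ] q6 -2.264 w 0.0869 F [-0.5  0.5 -0.2]
turn rv(tool) [-0.0016  0.0005 -0.0115] shift in present axes [ 0.0001  0.0225 -0.0031] shift after turn [-0.0001  0.0225 -0.003 ]
-0.0010295614343643318
[276.21314554 174.36244131] 1065 0.04817423561191844 [ 0.6263 -0.092 ] 0.1292 0.0577 0.3571 [ 0.62686901 -0.09011892  0.04752725]
```

View pics/w1.png

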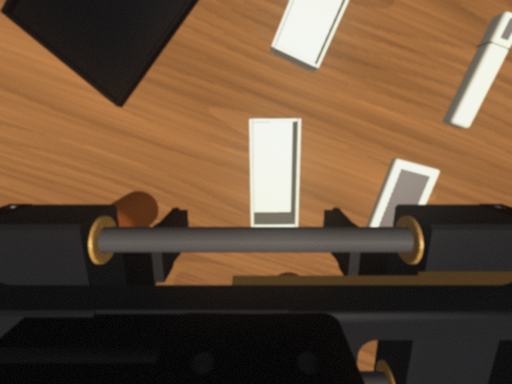

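>>> play_rows:
  steps: [0,0.011,0,0,0,-0.011,0.087,0,0.011,0,0,0,0,0.087,0,0,0.02,0,0,0,0.087,0,0,0.03,0,0,0,0.087,0,0,0.03,0,0,0,0.087,0,0,0,0,0,0,0.087,0,0,0,0,0,0,0.087]

```text
clock: 3.12
position: [0.6227, -0.0764, 0.1179]
tool_rot: [-0.184, 0.983, 0.0, 0.001]
contact_force: [1.5, -0.8, 0.8]
grip_width: 0.0869
```

```bash
python3 -c "
from h import *
plan([.6265,-.092,.014],.357)"
```

```text
clock 3.12 pos [ 0.6227 -0.0764  0.1179] q6 -2.242 w 0.0869 F [ 1.5 -0.8  0.8]
turn rv(tool) [0.0003 0.0014 0.0129] shift in present axes [ 0.0023 -0.016   0.1039] shift after turn [ 0.0019 -0.016   0.1039]
```

>>> play_rows:
  steps: [0.001,-0.01,0,0,0,0.008,0.087,0,0,0,0,0,0,0.087,0,0,0,0,0,0,0.087]

```text
clock: 3.37
position: [0.626, -0.0834, 0.1215]
tool_rot: [-0.182, 0.983, -0.0, 0.002]
contact_force: [-0.5, 0.2, 0.6]
grip_width: 0.0872
```

```bash
python3 -c "
from h import *
plan([.6265,-.092,.014],.357)"
```

```text
clock 3.37 pos [ 0.626  -0.0834  0.1215] q6 -2.247 w 0.0872 F [-0.5  0.2  0.6]
turn rv(tool) [-0.001   0.0035  0.0088] shift in present axes [ 0.003  -0.0081  0.1075] shift after turn [ 0.0026 -0.0082  0.1075]
```

>>> play_rows:
  steps: [0.002,-0.008,0.01,0,0.003,0.008,0.087,0,0,0.02,0,0,0,0.087,0,0,0.02,0,0,0,0.087,0,0,0,0,0,0,0.087,0,0,0,0,0,0,0.087]

```text
clock: 3.78
position: [0.6332, -0.0968, 0.076]
tool_rot: [-0.176, 0.984, -0.005, 0.007]
contact_force: [0.9, 0.3, 1.1]
grip_width: 0.087
```

```bash
python3 -c "
from h import *
plan([.6265,-.092,.014],.357)"
```

```text
clock 3.78 pos [ 0.6332 -0.0968  0.076 ] q6 -2.249 w 0.087 F [0.9 0.3 1.1]
turn rv(tool) [-0.0118  0.0121 -0.0024] shift in present axes [0.0054 0.0075 0.0618] shift after turn [0.0046 0.0068 0.062 ]
```

>>> play_rows:
  steps: [0.003,0.004,0.01,-0.008,0.009,0,0.087,0,0,0.01,0,0,0,0.087,0,0,0.01,0,0,0,0.087,0,0,0.005,0,0,0,0.087,0,0,0,0,0,0,0.087]

```text
clock: 4.2
position: [0.6309, -0.0958, 0.0405]
tool_rot: [-0.176, 0.984, -0.003, 0.004]
contact_force: [-0.1, -0.6, 0.4]
grip_width: 0.0871
```

```bash
python3 -c "
from h import *
plan([.6265,-.092,.014],.357)"
```

```text
clock 4.2 pos [ 0.6309 -0.0958  0.0405] q6 -2.248 w 0.0871 F [-0.1 -0.6  0.4]
turn rv(tool) [-0.0063  0.006  -0.004 ] shift in present axes [0.0029 0.0052 0.0264] shift after turn [0.0028 0.0051 0.0265]
```

>>> play_rows:
  steps: [0.003,0.005,0.008,-0.006,0.006,-0.004,0.087,0,0,0.008,0,0,0,0.087,0,0,0.006,0,0,0,0.087,0,0,0,0,0,0,0.087,0,0,0,0,0,0,0.087]

```text
clock: 4.62
position: [0.6258, -0.0913, 0.0157]
tool_rot: [-0.178, 0.984, 0.0, -0.001]
contact_force: [-0.4, 1.2, -0.3]
grip_width: 0.0868
```

```bash
python3 -c "
from h import *
plan([.6265,-.092,.014],.357)"
```

```text
clock 4.62 pos [ 0.6258 -0.0913  0.0157] q6 -2.25 w 0.0868 F [-0.4  1.2 -0.3]
turn rv(tool) [ 0.0008 -0.001   0.0011] shift in present axes [-0.0004 -0.0009  0.0017] shift after turn [-0.0004 -0.0009  0.0017]
```

Aligned. I'll close the jaws and lift.

>>> play_rows:
  steps: [0,0,0,0,0,0,0.05,0,0,0,0,0,0,0.05,0,0,0,0,0,0,0.05,0,0,0,0,0,0,0.05,0,0,0,0,0,0,0.05,0,0,0,0,0,0,0.05,0,0,-0.01,0,0,0,0.05,0,0,-0.02,0,0,0,0.05,0,0,-0.02,0,0,0,0.05,0,0,-0.02,0,0,0,0.05,0,0,-0.01,0,0,0,0.05,0,0,0,0,0,0,0.05,0,0,0,0,0,0,0.05]

```text
clock: 5.7
position: [0.6245, -0.0909, 0.1005]
tool_rot: [-0.178, 0.984, 0.001, -0.002]
contact_force: [0.5, -0.0, -1.9]
grip_width: 0.0577
```

Run:
```python
from h import *
plan([.478,-.3315,.12],-.370)
p,d,K,R,t=shot("top","t1")
```

```text
clock 5.7 pos [ 0.6245 -0.0909  0.1005] q6 -2.25 w 0.0577 F [ 0.5 -0.  -1.9]
turn rv(tool) [ 0.0013 -0.0042  0.728 ] shift in present axes [ 0.2215 -0.1739 -0.0192] shift after turn [ 0.0496 -0.2773 -0.0195]
```

View pics/t1.png

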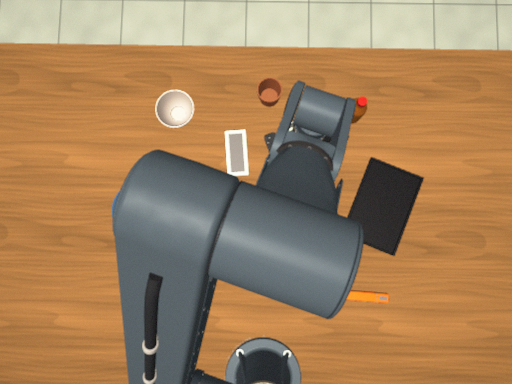

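>>> play_rows:
  steps: [0,0,-0.01,0,0,0.12,0.05,0,0,-0.01,0,0,0.12,0.05,0,0,0,0,0,0.12,0.05,0,0,0,0,0,0.12,0.05,0,0,0,0,0,0.12,0.05,0,0,0,0,0,0.06,0.05,0,-0.02,0,0,0,0.03,0.05,0.006,-0.03,0,0,0,0,0.05,0.006,-0.03,0,0,0,0,0.05,0.006,-0.03,0,0,0,0,0.05,0.006,-0.03,0,0,0,0,0.05,0.006,-0.03,0,0,0,0,0.05,0.004,-0.02,0,0,0,0,0.05,0.002,-0.01,0,0,0,0,0.05,0,0,0,0,0,0,0.05,0,0,0,0,0,0,0.05]

```text
clock: 7.08
position: [0.5062, -0.2652, 0.1005]
tool_rot: [0.18, 0.984, 0.006, -0.019]
contact_force: [0.5, 0.6, -2.2]
grip_width: 0.0581
```

Run:
```python
from h import *
plan([.478,-.3315,.12],-.370)
```

```text
clock 7.08 pos [ 0.5062 -0.2652  0.1005] q6 -1.878 w 0.0581 F [ 0.5  0.6 -2.2]
turn rv(tool) [ 0.0049 -0.0395  0.0086] shift in present axes [ 0.0037 -0.0718 -0.0197] shift after turn [ 0.0023 -0.072  -0.0195]
```

>>> play_rows:
  steps: [0,-0.02,-0.006,0.002,-0.02,0.004,0.05,0,-0.02,-0.006,0.002,-0.015,0.004,0.05,0.001,-0.012,0,0,0,0,0.05,0,0,0,0,0,0,0.05,0,0,0,0,0,0,0.05]

```text
clock: 7.5
position: [0.4892, -0.3081, 0.1101]
tool_rot: [0.181, 0.984, 0.003, -0.003]
contact_force: [0.5, 0.0, -1.9]
grip_width: 0.0575
```

Run:
```python
from h import *
plan([.478,-.3315,.12],-.370)
p,d,K,R,t=shot("wrist","w2")
W=world(d,K,R,t);hsv=cv2.cvtColor(p,cv2.COLOR_RGB2HSV)
```

```text
clock 7.5 pos [ 0.4892 -0.3081  0.1101] q6 -1.966 w 0.0575 F [ 0.5  0.  -1.9]
turn rv(tool) [ 0.0056 -0.0075  0.0067] shift in present axes [ 0.0022 -0.0258 -0.0101] shift after turn [ 0.002  -0.0259 -0.0099]
```

View pics/w2.png

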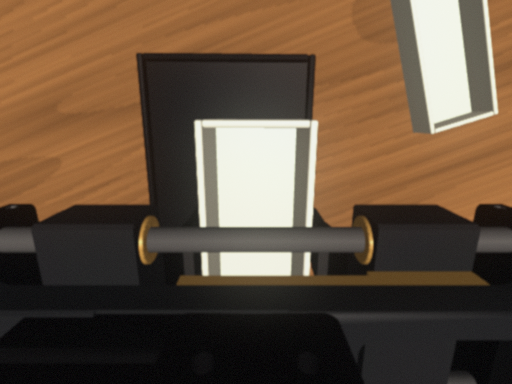

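The wrist view shows the tray's near corners at about (138,55) and (314,55). The held box's rim is at (196..318,122).

Run:
```python
from h import *
f=np.load("w2.npz");p,d,K,R,t=[f[k] for k in "pdKRt"]
hsv=cv2.cvtColor(p,cv2.COLOR_RGB2HSV)
m=(hsv[...,2]<50).astype(np.uint8)
m[200:]=0
N,L,S,C=cv2.connectedComponentsWithStats(m); i=1+np.argmax(S[1:,4]); m=L==i
# edges: top row per col, left col per row, right col per row
cols=range(160,300,4); top=[(c,np.flatnonzero(m[:,c])[0]-.5) for c in cols]
rows=range(70,185,4); le=[(np.flatnonzero(m[r])[0]-.5,r) for r in rows]
rows=range(65,110,4); ri=[(np.flatnonzero(m[r])[-1]+.5,r) for r in rows]
P=[plane(x,K,R,t,.014)[:,:2] for x in (top,le,ri)]
def line(q):
    v=cv2.fitLine((q*1000).astype(np.float32),cv2.DIST_HUBER,0,.01,.01).ravel(); return v[:2],v[2:]/1000
(vt,ct),(vl,cl),(vr,cr)=[line(q) for q in P]
def X(v1,c1,v2,c2):
    s=np.linalg.solve(np.c_[v1,-v2],c2-c1);return c1+s[0]*v1
A=X(vt,ct,vl,cl);B=X(vt,ct,vr,cr);print(A,B,'width',np.linalg.norm(A-B))
u=(B-A)/np.linalg.norm(B-A); n=np.array([u[1],-u[0]]); 
if n@(cl-A)<0:n=-n
print('yaw top edge->long',np.arctan2(n[1],n[0]),'left',np.arctan2(vl[1],vl[0]),'right',np.arctan2(vr[1],vr[0]))
print('centre',(A+B)/2+n*.12)
# held box rim: outer front corners, rim height ~ TCP-0.0157+.05
zr=.1101-.0157+.05
m=((hsv[...,1]<40)&(hsv[...,2]>150)).astype(np.uint8); m[200:]=0; m[:,330:]=0
ys,xs=np.nonzero(m); r0=ys.min(); 
e=[(c,np.flatnonzero(m[:,c])[0]-.5) for c in range(205,312,4)]
q=plane(e,K,R,t,zr)[:,:2]; v,c=line(q); 
l=[(np.flatnonzero(m[r])[0]-.5,r) for r in range(130,190,4)]; rr=[(np.flatnonzero(m[r])[-1]+.5,r) for r in range(130,190,4)]
vl,cl=line(plane(l,K,R,t,zr)[:,:2]);vr,cr=line(plane(rr,K,R,t,zr)[:,:2])
A=X(v,c,vl,cl);B=X(v,c,vr,cr);print('box',A,B,np.linalg.norm(A-B),np.arctan2(vl[1],vl[0]))
u=(B-A)/np.linalg.norm(B-A); n=np.array([u[1],-u[0]]); n=n if n@(cl-A)>0 else -n
print('box centre',(A+B)/2+n*.065,np.arctan2(n[1],n[0]))
```

```text
[ 0.33882937 -0.36139178] [ 0.39522484 -0.21627071] width 0.15569384
yaw top edge->long -0.37064886 left -0.37051278 right -0.40501857
centre [ 0.4788782  -0.33229768]
box [ 0.4181657  -0.31137365] [ 0.43821427 -0.258527  ] 0.056521785 -0.3654755
box centre [ 0.48896357 -0.30800614] -0.3625985
```

>>> play_rows:
  steps: [0.001,-0.012,0,0.005,-0.007,0.007,0.05,0.001,-0.008,0,0,0,0,0.05,0,0,0,0,0,0,0.05,0,0,0.01,0,0,0,0.05,0,0,0.01,0,0,0,0.05,0,0,0.01,0,0,0,0.05,0,0,0,0,0,0,0.05]

```text
clock: 8.13
position: [0.4807, -0.3238, 0.0762]
tool_rot: [0.182, 0.983, 0.001, -0.001]
contact_force: [-0.7, -0.3, -1.9]
grip_width: 0.058
```

Run:
```python
from h import *
plan([.4785,-.332,.022],-.370)
```

```text
clock 8.13 pos [ 0.4807 -0.3238  0.0762] q6 -1.991 w 0.058 F [-0.7 -0.3 -1.9]
turn rv(tool) [ 0.0018 -0.0017  0.0033] shift in present axes [-0.001  -0.0085  0.0541] shift after turn [-0.0009 -0.0084  0.0542]
```

>>> play_rows:
  steps: [0,-0.009,0.008,0,0,0.003,0.05,0,0,0.01,0,0,0,0.05,0,0,0.01,0,0,0,0.05,0,0,0.005,0,0,0,0.05,0,0,0.002,0,0,0,0.05,0,0,0,0,0,0,0.05]

```text
clock: 8.63
position: [0.4762, -0.3321, 0.0348]
tool_rot: [0.184, 0.983, 0.002, -0.002]
contact_force: [0.0, 0.4, -1.7]
grip_width: 0.058
```

Run:
```python
from h import *
plan([.4785,-.332,.022],-.370)
```

```text
clock 8.63 pos [ 0.4762 -0.3321  0.0348] q6 -2.004 w 0.058 F [ 0.   0.4 -1.7]
turn rv(tool) [ 0.0036 -0.0055 -0.0001] shift in present axes [-0.0022  0.0008  0.0128] shift after turn [-0.0021  0.0009  0.0128]
```

>>> play_rows:
  steps: [-0.002,0.001,0.004,0.004,-0.005,0,0.05,0,0,0.004,0,0,0,0.05,0,0,0.003,0,0,0,0.05,0,0,0.001,0,0,0,0.05,0,0,0,0,0,0,0.05]

```text
clock: 9.05
position: [0.4795, -0.3321, 0.0228]
tool_rot: [0.184, 0.983, -0.001, 0.001]
contact_force: [0.4, 0.7, -2.2]
grip_width: 0.0577
```

Run:
```python
from h import *
plan([.4785,-.332,.022],-.370)
```

```text
clock 9.05 pos [ 0.4795 -0.3321  0.0228] q6 -1.997 w 0.0577 F [ 0.4  0.7 -2.2]
turn rv(tool) [-0.0016  0.0019  0.0005] shift in present axes [ 0.001  -0.0003  0.0008] shift after turn [ 0.001  -0.0003  0.0008]
```

>>> play_rows:
  steps: [0,0,0.0015,0,0,0,0.05,0,0,0,0,0,0,0.05,0,0,0,0,0,0,0.087,0,0,0,0,0,0,0.087,0,0,0,0,0,0,0.087,0,0,0,0,0,0,0.087,0,0,0,0,0,0,0.087,0,0,-0.01,0,0,0,0.087,0,0,-0.02,0,0,0,0.087,0,0,-0.03,0,0,0,0.087,0,0,-0.04,0,0,0,0.087,0,0,-0.03,0,0,0,0.087,0,0,-0.01,0,0,0,0.087,0,0,0,0,0,0,0.087]

```text
clock: 10.22
position: [0.4795, -0.3319, 0.1719]
tool_rot: [0.184, 0.983, -0.001, 0.001]
contact_force: [0.4, -0.3, -0.2]
grip_width: 0.0867
```

```bash
cat >> h.py <<'E'
def top_rects(tag,zlo,zhi,cam="wrist",sat=70,near=None,vmin=60):
    p,d,K,R,t=shot(cam,tag)
    W=world(d,K,R,t);hsv=cv2.cvtColor(p,cv2.COLOR_RGB2HSV)
    m=((W[...,2]>zlo)&(W[...,2]<zhi)&(d>0)&(hsv[...,1]<sat)&(hsv[...,2]>vmin)).astype(np.uint8)
    if cam=="wrist": m[205:]=0
    N,L,S,C=cv2.connectedComponentsWithStats(m)
    for i in range(1,N):
        if S[i,4]>150:
            q=W[L==i]
            c=max(cv2.findContours((L==i).astype(np.uint8),0,1)[0],key=cv2.contourArea).reshape(-1,2)
            print(C[i].round(),S[i,4],'z',np.median(q[:,2]).round(4),*rect(q[:,:2]),'| plane',*rect(plane(c,K,R,t,np.median(q[:,2]))[:,:2]))
E
python3 - <<'E'
from h import *
plan([.432,-.1127,.2],-.057)
top_rects("w3",.045,.065)
E
```

```text
clock 10.22 pos [ 0.4795 -0.3319  0.1719] q6 -1.997 w 0.0867 F [ 0.4 -0.3 -0.2]
turn rv(tool) [-0.0023  0.0023 -0.3125] shift in present axes [ 0.1234  0.1872 -0.0288] shift after turn [ 0.0599  0.2161 -0.0281]
[255. 152.] 915 z 0.0543 [ 0.4613 -0.325 ] 0.0902 0.0582 -0.3688 | plane [ 0.461  -0.3249] 0.0897 0.0579 -0.3707
```

View pics/w3.png

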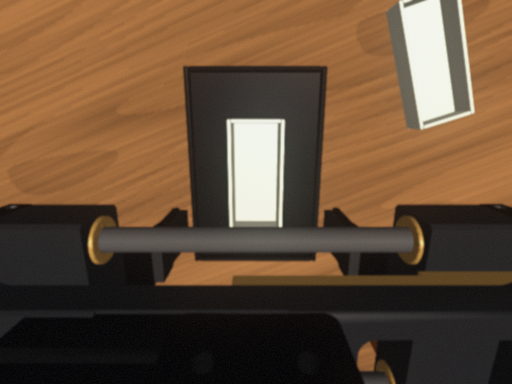

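>>> play_rows:
  steps: [0,0,-0.01,0,0,-0.11,0.087,0,0,-0.01,0,0,-0.11,0.087,0,0,0,0,0,-0.08,0.087,0.008,0.03,0,0,0,0,0.087,0.008,0.03,0,0,0,0,0.087,0.008,0.03,0,0,0,0,0.087,0.008,0.03,0,0,0,0,0.087,0.008,0.03,0,0,0,0,0.087,0.005,0.02,0,0,0,0,0.087,0.003,0.01,0,0,0,0,0.087,0,0,0,0,0,0,0.087,0,0,0,0,0,0,0.087]

```text
clock: 11.27
position: [0.4314, -0.1389, 0.1798]
tool_rot: [0.029, 1.0, 0.005, -0.009]
contact_force: [0.8, 0.5, -0.3]
grip_width: 0.0872
```

Run:
```python
from h import *
plan([.432,-.1127,.01],-.057)
top_rects("w4",.028,.045)
```

```text
clock 11.27 pos [ 0.4314 -0.1389  0.1798] q6 -2.071 w 0.0872 F [ 0.8  0.5 -0.3]
turn rv(tool) [ 0.0097 -0.019  -0.0006] shift in present axes [-0.0023  0.0246  0.1701] shift after turn [0.0009 0.0262 0.1698]
[277. 152.] 774 z 0.0323 [ 0.4161 -0.1114] 0.099 0.058 -0.0572 | plane [ 0.4156 -0.1114] 0.0981 0.058 -0.0575
[113. 182.] 370 z 0.0366 [ 0.4235 -0.3049] 0.0639 0.0233 0.7925 | plane [ 0.4297 -0.3124] 0.0642 0.0282 1.1891
[ 80. 192.] 214 z 0.0372 [ 0.4341 -0.3416] 0.036 0.0018 -0.3784 | plane [ 0.4349 -0.342 ] 0.0328 0.0097 -0.3727
```

View pics/w4.png

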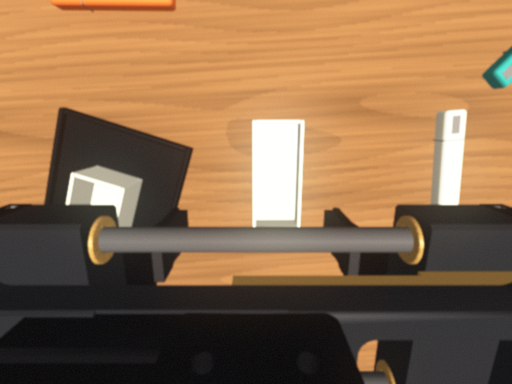

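>>> play_rows:
  steps: [0,0.013,0,0.009,-0.018,0,0.087,0,0.008,0.01,0,0,0,0.087,0,0,0.02,0,0,0,0.087,0,0,0.025,0,0,0,0.087,0,0,0.025,0,0,0,0.087,0,0,0.015,0,0,0,0.087,0,0,0.005,0,0,0,0.087,0,0,0,0,0,0,0.087,0,0,0,0,0,0,0.087]

```text
clock: 12.07
position: [0.4447, -0.1343, 0.0762]
tool_rot: [0.035, 0.999, -0.005, 0.008]
contact_force: [0.1, -0.1, -0.2]
grip_width: 0.087
```

Run:
```python
from h import *
plan([.4315,-.1123,.01],-.0573)
```

```text
clock 12.07 pos [ 0.4447 -0.1343  0.0762] q6 -2.031 w 0.087 F [ 0.1 -0.1 -0.2]
turn rv(tool) [-0.0103  0.016  -0.0124] shift in present axes [0.0157 0.0217 0.0657] shift after turn [0.0144 0.0212 0.0662]
```

>>> play_rows:
  steps: [0.012,0.018,0,-0.007,0.01,-0.01,0.087,0,0,0,0,0,0,0.087,0,0,0,0,0,0,0.087]

```text
clock: 12.32
position: [0.4371, -0.1187, 0.0777]
tool_rot: [0.031, 0.999, -0.004, 0.006]
contact_force: [0.1, -0.2, -0.5]
grip_width: 0.0871
```

Run:
```python
from h import *
plan([.4315,-.1123,.01],-.0573)
```

```text
clock 12.32 pos [ 0.4371 -0.1187  0.0777] q6 -2.02 w 0.0871 F [ 0.1 -0.2 -0.5]
turn rv(tool) [-0.0068  0.0124 -0.0044] shift in present axes [0.0068 0.0065 0.0676] shift after turn [0.006  0.006  0.0677]
```

>>> play_rows:
  steps: [0.007,0.007,0.008,-0.007,0.013,-0.004,0.087,0,0,0.01,0,0,0,0.087,0,0,0.01,0,0,0,0.087,0,0,0.005,0,0,0,0.087,0,0,0,0,0,0,0.087]

```text
clock: 12.73
position: [0.4341, -0.1136, 0.0457]
tool_rot: [0.029, 1.0, -0.002, 0.004]
contact_force: [0.2, 0.2, -0.2]
grip_width: 0.0869
```

Run:
```python
from h import *
plan([.4315,-.1123,.01],-.0573)
```

```text
clock 12.73 pos [ 0.4341 -0.1136  0.0457] q6 -2.018 w 0.0869 F [ 0.2  0.2 -0.2]
turn rv(tool) [-0.004   0.0078 -0.0004] shift in present axes [0.0029 0.0013 0.0356] shift after turn [0.0026 0.0011 0.0357]
```

>>> play_rows:
  steps: [0.004,0.001,0.008,-0.005,0.009,0,0.087,0,0,0.01,0,0,0,0.087,0,0,0.008,0,0,0,0.087,0,0,0.005,0,0,0,0.087,0,0,0.002,0,0,0,0.087,0,0,0,0,0,0,0.087]

```text
clock: 13.23
position: [0.4305, -0.113, 0.0105]
tool_rot: [0.029, 1.0, 0.001, -0.001]
contact_force: [0.6, -0.1, 0.0]
grip_width: 0.0869
```

Run:
```python
from h import *
plan([.4315,-.1123,.01],-.0573)
```

```text
clock 13.23 pos [ 0.4305 -0.113   0.0105] q6 -2.023 w 0.0869 F [ 0.6 -0.1  0. ]
turn rv(tool) [ 0.001  -0.0012 -0.0005] shift in present axes [-0.001   0.0007  0.0005] shift after turn [-0.001   0.0007  0.0005]
```

Good. Next I'll grip and lift high, since the nested stack needs clearance.

>>> play_rows:
  steps: [0,0,0,0,0,0,0.05,0,0,0,0,0,0,0.05,0,0,0,0,0,0,0.05,0,0,0,0,0,0,0.05,0,0,0,0,0,0,0.05,0,0,0,0,0,0,0.05,0,0,-0.01,0,0,0,0.05,0,0,-0.02,0,0,0,0.05,0,0,-0.03,0,0,0,0.05,0,0,-0.03,0,0,0,0.05,0,0,-0.03,0,0,0,0.05,0,0,-0.01,0,0,0,0.05,0,0,0,0,0,0,0.05,0,0,0,0,0,0,0.05]

```text
clock: 14.4
position: [0.4291, -0.1123, 0.1458]
tool_rot: [0.029, 1.0, 0.001, -0.002]
contact_force: [-0.2, -1.1, -2.0]
grip_width: 0.0574
```

Run:
```python
from h import *
plan([.4797,-.3321,.13],-.370)
```

```text
clock 14.4 pos [ 0.4291 -0.1123  0.1458] q6 -2.023 w 0.0574 F [-0.2 -1.1 -2. ]
turn rv(tool) [ 0.0019 -0.0049  0.3124] shift in present axes [-0.0632 -0.2166  0.0149] shift after turn [-0.1267 -0.1867  0.0158]
```

>>> play_rows:
  steps: [0,0,0,0,0,0.1,0.05,0,0,0,0,0,0.1,0.05,0,0,0,0,0,0.08,0.05,-0.01,-0.015,0,0,0,0,0.05,-0.018,-0.027,0,0,0,0,0.05,-0.018,-0.027,0,0,0,0,0.05,-0.018,-0.027,0,0,0,0,0.05,-0.018,-0.027,0,0,0,0,0.05,-0.012,-0.018,0,0,0,0,0.05,-0.007,-0.01,0,0,0,0,0.05,0,0,0,0,0,0,0.05,0,0,0,0,0,0,0.05]

```text
clock: 15.4
position: [0.4614, -0.287, 0.1239]
tool_rot: [0.174, 0.984, 0.01, -0.019]
contact_force: [-1.0, 0.7, -0.9]
grip_width: 0.0579
```

Run:
```python
from h import *
plan([.4797,-.3321,.13],-.370)
```

```text
clock 15.4 pos [ 0.4614 -0.287   0.1239] q6 -1.976 w 0.0579 F [-1.   0.7 -0.9]
turn rv(tool) [ 0.0123 -0.0419  0.0199] shift in present axes [-0.0324 -0.036  -0.0079] shift after turn [-0.0334 -0.0354 -0.0061]
```

>>> play_rows:
  steps: [-0.011,-0.011,-0.008,0.006,-0.02,0.01,0.05,-0.011,-0.012,-0.006,0.005,-0.015,0.008,0.05,-0.005,-0.006,0,0,0,0,0.05,0,0,0,0,0,0,0.05,0,0,0,0,0,0,0.05]

```text
clock: 15.82
position: [0.4766, -0.3214, 0.137]
tool_rot: [0.182, 0.983, 0.003, -0.004]
contact_force: [-0.7, -0.0, -2.3]
grip_width: 0.0577
```

Run:
```python
from h import *
plan([.4797,-.3321,.13],-.370)
```

```text
clock 15.82 pos [ 0.4766 -0.3214  0.137 ] q6 -1.991 w 0.0577 F [-0.7 -0.  -2.3]
turn rv(tool) [ 0.0034 -0.0095  0.0039] shift in present axes [-0.0068 -0.0089  0.0069] shift after turn [-0.0068 -0.0089  0.007 ]
```

>>> play_rows:
  steps: [-0.007,-0.009,0.005,0.003,-0.01,0.004,0.05,0,0,0.01,0,0,0,0.05,0,0,0.008,0,0,0,0.05,0,0,0,0,0,0,0.05,0,0,0,0,0,0,0.05]

```text
clock: 16.23
position: [0.4797, -0.3316, 0.1115]
tool_rot: [0.184, 0.983, 0.001, 0.0]
contact_force: [0.1, 0.1, -0.7]
grip_width: 0.0579
```

Run:
```python
from h import *
plan([.4797,-.3321,.0605],-.370)
from plant import status
z=status.read_state()['position'][2]
top_rects("w5",z+.016,z+.034)
```

```text
clock 16.23 pos [ 0.4797 -0.3316  0.1115] q6 -1.999 w 0.0579 F [ 0.1  0.1 -0.7]
turn rv(tool) [0.0011 0.0001 0.0005] shift in present axes [-0.0002 -0.0005  0.051 ] shift after turn [-0.0002 -0.0004  0.051 ]
[255. 149.] 2146 z 0.1324 [ 0.4404 -0.3163] 0.0587 0.0452 1.2012 | plane [ 0.4399 -0.3162] 0.0578 0.044 1.2018
```

View pics/w5.png

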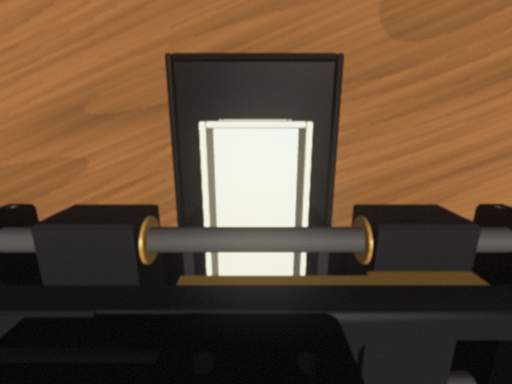

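>>> play_rows:
  steps: [0,0,0.008,0,0,0,0.05,0,0,0.01,0,0,0,0.05,0,0,0.008,0,0,0,0.05,0,0,0.004,0,0,0,0.05,0,0,0,0,0,0,0.05,0,0,0,0,0,0,0.05]

```text
clock: 16.78
position: [0.4791, -0.3304, 0.0773]
tool_rot: [0.183, 0.983, 0.001, -0.001]
contact_force: [0.6, 0.6, -1.6]
grip_width: 0.0576
```

Run:
```python
from h import *
plan([.4797,-.3321,.0605],-.370)
```

```text
clock 16.78 pos [ 0.4791 -0.3304  0.0773] q6 -1.999 w 0.0576 F [ 0.6  0.6 -1.6]
turn rv(tool) [ 0.0022 -0.0023  0.0011] shift in present axes [-0.0012 -0.0014  0.0168] shift after turn [-0.0012 -0.0014  0.0168]
```

>>> play_rows:
  steps: [-0.001,-0.0015,0.004,0.002,-0.002,0.001,0.05,0,0,0.004,0,0,0,0.05,0,0,0.004,0,0,0,0.05,0,0,0.002,0,0,0,0.05,0,0,0,0,0,0,0.05]

```text
clock: 17.2
position: [0.4801, -0.3329, 0.0625]
tool_rot: [0.184, 0.983, -0.001, 0.001]
contact_force: [-0.4, -0.4, -2.0]
grip_width: 0.0579
```

Run:
```python
from h import *
plan([.4797,-.3321,.0605],-.370)
```

```text
clock 17.2 pos [ 0.4801 -0.3329  0.0625] q6 -1.998 w 0.0579 F [-0.4 -0.4 -2. ]
turn rv(tool) [-0.0008  0.0016  0.    ] shift in present axes [0.0007 0.0006 0.002 ] shift after turn [0.0007 0.0006 0.002 ]
```

>>> play_rows:
  steps: [0,0,0.002,0,0,0,0.05,0,0,0.001,0,0,0,0.05,0,0,0,0,0,0,0.05,0,0,0,0,0,0,0.087,0,0,0,0,0,0,0.087,0,0,0,0,0,0,0.087,0,0,0,0,0,0,0.087,0,0,0,0,0,0,0.087,0,0,-0.01,0,0,0,0.087,0,0,-0.02,0,0,0,0.087,0,0,-0.03,0,0,0,0.087,0,0,-0.04,0,0,0,0.087,0,0,-0.03,0,0,0,0.087,0,0,-0.01,0,0,0,0.087,0,0,0,0,0,0,0.087]

```text
clock: 18.45
position: [0.4801, -0.333, 0.2104]
tool_rot: [0.184, 0.983, -0.001, 0.001]
contact_force: [-0.1, -0.3, -0.3]
grip_width: 0.0873
```

Run:
```python
from h import *
plan([.6228,.0866,.2],.092)
top_rects("w6",.076,.096)
```

```text
clock 18.45 pos [ 0.4801 -0.333   0.2104] q6 -1.998 w 0.0873 F [-0.1 -0.3 -0.3]
turn rv(tool) [-0.0015  0.0019 -0.462 ] shift in present axes [0.0187 0.4428 0.0099] shift after turn [-0.1807  0.4047  0.0104]
[256. 152.] 829 z 0.0823 [ 0.4638 -0.3267] 0.0923 0.0582 -0.369 | plane [ 0.4637 -0.3266] 0.092 0.0579 -0.3689
```

View pics/w6.png

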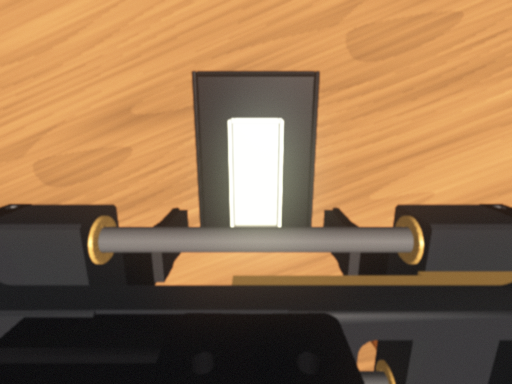

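>>> play_rows:
  steps: [0,0,0,0,0,-0.115,0.087,0,0,0,0,0,-0.115,0.087,0,0,0,0,0,-0.115,0.087,0,0,0,0,0,-0.08,0.087,-0.013,0.03,0,0,0,0,0.087,-0.016,0.037,0,0,0,0,0.087,-0.016,0.037,0,0,0,0,0.087,-0.016,0.037,0,0,0,0,0.087,-0.016,0.037,0,0,0,0,0.087,-0.016,0.037,0,0,0,0,0.087,-0.016,0.037,0,0,0,0,0.087,-0.016,0.037,0,0,0,0,0.087,-0.016,0.037,0,0,0,0,0.087,-0.013,0.03,0,0,0,0,0.087,-0.008,0.02,0,0,0,0,0.087,-0.004,0.01,0,0,0,0,0.087,0,0,0,0,0,0,0.087,0,0,0,0,0,0,0.087]

```text
clock: 20.0
position: [0.6086, 0.0831, 0.1855]
tool_rot: [-0.035, 0.999, 0.006, -0.019]
contact_force: [0.3, -0.7, -0.0]
grip_width: 0.087
```

Run:
```python
from h import *
plan([.6228,.0866,.2],.092)
```

```text
clock 20.0 pos [0.6086 0.0831 0.1855] q6 -1.697 w 0.087 F [ 0.3 -0.7 -0. ]
turn rv(tool) [ 0.0147 -0.0371 -0.0216] shift in present axes [-0.0139  0.0027 -0.015 ] shift after turn [-0.0145  0.0022 -0.0145]
```

>>> play_rows:
  steps: [-0.007,0.001,-0.007,0.007,-0.018,-0.01,0.087,-0.005,0,-0.005,0.005,-0.014,-0.008,0.087,0,0,0,0,0,0,0.087,0,0,0,0,0,0,0.087]

```text
clock: 20.33
position: [0.6205, 0.0795, 0.1971]
tool_rot: [-0.042, 0.999, -0.0, -0.003]
contact_force: [-0.1, 0.4, 0.4]
grip_width: 0.087
```

Run:
```python
from h import *
plan([.6228,.0866,.2],.092)
top_rects("w7",.008,.03)
```

```text
clock 20.33 pos [0.6205 0.0795 0.1971] q6 -1.706 w 0.087 F [-0.1  0.4  0.4]
turn rv(tool) [ 0.0001 -0.0057 -0.0075] shift in present axes [-0.0029  0.0069 -0.0029] shift after turn [-0.003   0.0069 -0.0029]
[288.  35.] 1627 z 0.0182 [0.4599 0.1038] 0.0744 0.026 0.0289 | plane [0.4607 0.1034] 0.0752 0.026 0.0286
[261. 162.] 4020 z 0.0168 [0.6103 0.0862] 0.1091 0.0619 0.0915 | plane [0.61   0.0862] 0.1085 0.0614 0.0923
```

View pics/w7.png

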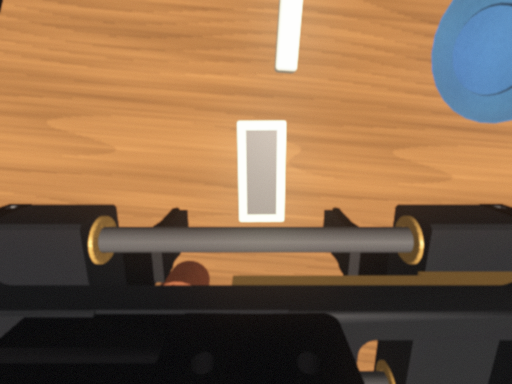

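>>> play_rows:
  steps: [-0.003,0.007,0.01,0,-0.006,-0.007,0.087,0,0,0.025,0,0,0,0.087,0,0,0.03,0,0,0,0.087,0,0,0.025,0,0,0,0.087,0,0,0.015,0,0,0,0.087,0,0,0.005,0,0,0,0.087,0,0,0,0,0,0,0.087,0,0,0,0,0,0,0.087]

```text
clock: 21.05
position: [0.6274, 0.0805, 0.0883]
tool_rot: [-0.042, 0.999, -0.001, 0.006]
contact_force: [0.4, -0.3, 0.9]
grip_width: 0.0871
```

Run:
```python
from h import *
plan([.6226,.0873,.006],.092)
```

```text
clock 21.05 pos [0.6274 0.0805 0.0883] q6 -1.702 w 0.0871 F [ 0.4 -0.3  0.9]
turn rv(tool) [-0.0024  0.0113 -0.0085] shift in present axes [0.0051 0.0074 0.0822] shift after turn [0.0041 0.0072 0.0823]
```

>>> play_rows:
  steps: [0.005,0.008,0.008,-0.002,0.012,-0.008,0.087,0,0,0.012,0,0,0,0.087,0,0,0.012,0,0,0,0.087,0,0,0.008,0,0,0,0.087,0,0,0.004,0,0,0,0.087,0,0,0,0,0,0,0.087]

```text
clock: 21.55
position: [0.6244, 0.0886, 0.0442]
tool_rot: [-0.046, 0.999, -0.0, 0.003]
contact_force: [0.4, -0.6, -0.1]
grip_width: 0.087
```

Run:
```python
from h import *
plan([.6226,.0873,.006],.092)
```

```text
clock 21.55 pos [0.6244 0.0886 0.0442] q6 -1.698 w 0.087 F [ 0.4 -0.6 -0.1]
turn rv(tool) [-0.0012  0.0061  0.0003] shift in present axes [ 0.0021 -0.0011  0.0382] shift after turn [ 0.0019 -0.0012  0.0382]
```

>>> play_rows:
  steps: [0.003,-0.001,0.008,-0.001,0.007,0,0.087,0,0,0.01,0,0,0,0.087,0,0,0.008,0,0,0,0.087,0,0,0.006,0,0,0,0.087,0,0,0.002,0,0,0,0.087,0,0,0,0,0,0,0.087]

```text
clock: 22.05
position: [0.6213, 0.087, 0.006]
tool_rot: [-0.046, 0.999, -0.0, -0.001]
contact_force: [-0.4, -0.8, 1.0]
grip_width: 0.0872
```

Run:
```python
from h import *
plan([.6226,.0873,.006],.092)
```

```text
clock 22.05 pos [0.6213 0.087  0.006 ] q6 -1.701 w 0.0872 F [-0.4 -0.8  1. ]
turn rv(tool) [-0.0001 -0.0019  0.0001] shift in present axes [-0.0013  0.0002  0.    ] shift after turn [-0.0013  0.0002  0.    ]
```

>>> play_rows:
  steps: [-0.001,0,0,0,0,0,0.054,0,0,0,0,0,0,0.054,0,0,0,0,0,0,0.054,0,0,0,0,0,0,0.054,0,0,0,0,0,0,0.054,0,0,0,0,0,0,0.054,0,0,-0.01,0,0,0,0.054,0,0,-0.02,0,0,0,0.054,0,0,-0.03,0,0,0,0.054,0,0,-0.03,0,0,0,0.054,0,0,-0.03,0,0,0,0.054,0,0,-0.03,0,0,0,0.054,0,0,-0.01,0,0,0,0.054,0,0,0,0,0,0,0.054,0,0,0,0,0,0,0.054]

```text
clock: 23.3
position: [0.6215, 0.0873, 0.1769]
tool_rot: [-0.046, 0.999, -0.0, -0.001]
contact_force: [-0.3, -0.3, -0.8]
grip_width: 0.0619
```

Run:
```python
from h import *
plan([.481,-.3333,.15],-.370)
from plant import status
z=status.read_state()['position'][2]
top_rects("w8",z+.002,z+.022)
```

```text
clock 23.3 pos [0.6215 0.0873 0.1769] q6 -1.701 w 0.0619 F [-0.3 -0.3 -0.8]
turn rv(tool) [-0.0006 -0.0024  0.4622] shift in present axes [ 0.1786 -0.4059  0.0273] shift after turn [-0.0211 -0.443   0.0269]
[256. 160.] 9539 z 0.187 [0.58   0.0836] 0.0621 0.051 -1.4766 | plane [0.5796 0.0836] 0.0607 0.05 -1.4778
```

View pics/w8.png

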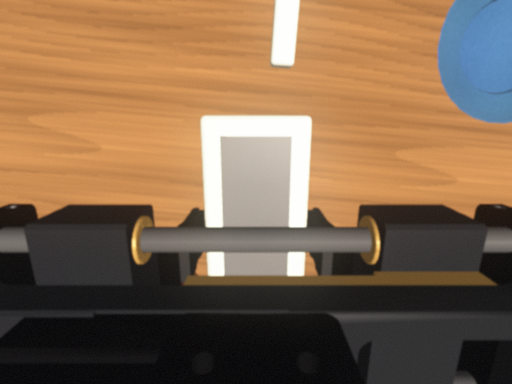

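>>> play_rows:
  steps: [0,0,0,0,0,0.115,0.054,0,0,0,0,0,0.115,0.054,0,0,0,0,0,0.115,0.054,0,0,0,0,0,0.08,0.054,-0.001,-0.03,0,0,0,0,0.054,-0.002,-0.038,0,0,0,0,0.054,-0.002,-0.038,0,0,0,0,0.054,-0.002,-0.038,0,0,0,0,0.054,-0.002,-0.038,0,0,0,0,0.054,-0.002,-0.038,0,0,0,0,0.054,-0.002,-0.038,0,0,0,0,0.054,-0.002,-0.038,0,0,0,0,0.054,-0.002,-0.038,0,0,0,0,0.054,-0.001,-0.03,0,0,0,0,0.054,-0.001,-0.02,0,0,0,0,0.054,0,-0.01,0,0,0,0,0.054,0,0,0,0,0,0,0.054,0,0,0,0,0,0,0.054]

```text
clock: 24.85
position: [0.4769, -0.2959, 0.1372]
tool_rot: [0.175, 0.984, 0.008, -0.035]
contact_force: [-0.4, 0.0, -0.6]
grip_width: 0.062
```

Run:
```python
from h import *
plan([.481,-.3333,.15],-.370)
```

```text
clock 24.85 pos [ 0.4769 -0.2959  0.1372] q6 -1.944 w 0.062 F [-0.4  0.  -0.6]
turn rv(tool) [ 0.0027 -0.0721  0.0189] shift in present axes [-0.0157 -0.0337 -0.0141] shift after turn [-0.0173 -0.0334 -0.0128]
```

>>> play_rows:
  steps: [-0.005,-0.01,-0.012,0.001,-0.03,0.008,0.054,-0.005,-0.01,-0.012,0.001,-0.025,0.007,0.054,-0.004,-0.007,0,0,-0.01,0,0.054,0,0,0,0,0,0,0.054,0,0,0,0,0,0,0.054]

```text
clock: 25.27
position: [0.4838, -0.3238, 0.1622]
tool_rot: [0.18, 0.984, 0.002, -0.001]
contact_force: [-0.3, -0.2, -1.1]
grip_width: 0.0619
```

Run:
```python
from h import *
plan([.481,-.3333,.15],-.370)
```

```text
clock 25.27 pos [ 0.4838 -0.3238  0.1622] q6 -1.993 w 0.0619 F [-0.3 -0.2 -1.1]
turn rv(tool) [ 0.0026 -0.0028  0.0088] shift in present axes [-0.0008 -0.0099  0.0122] shift after turn [-0.0008 -0.0098  0.0122]
```

>>> play_rows:
  steps: [-0.001,-0.01,0.005,0.002,-0.003,0.009,0.054,0,0,0.01,0,0,0,0.054,0,0,0.012,0,0,0,0.054,0,0,0.006,0,0,0,0.054,0,0,0,0,0,0,0.054,0,0,0,0,0,0,0.054]

```text
clock: 25.77
position: [0.4811, -0.3331, 0.126]
tool_rot: [0.184, 0.983, 0.001, 0.0]
contact_force: [-0.2, 0.3, -0.5]
grip_width: 0.0617
```

Run:
```python
from h import *
plan([.481,-.3333,.084],-.370)
from plant import status
z=status.read_state()['position'][2]
top_rects("w9",z+.002,z+.022)
```

```text
clock 25.77 pos [ 0.4811 -0.3331  0.126 ] q6 -1.999 w 0.0617 F [-0.2  0.3 -0.5]
turn rv(tool) [0.0011 0.     0.0002] shift in present axes [-0.     -0.0003  0.042 ] shift after turn [-0.     -0.0002  0.042 ]
[256. 159.] 9537 z 0.136 [ 0.4421 -0.3178] 0.0622 0.0508 1.2013 | plane [ 0.4418 -0.3177] 0.0607 0.05 1.2015
```

View pics/w9.png

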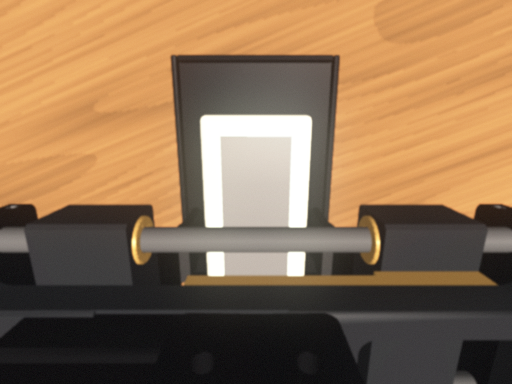

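>>> play_rows:
  steps: [0,0,0.008,0,0,0,0.054,0,0,0.01,0,0,0,0.054,0,0,0.006,0,0,0,0.054,0,0,0.002,0,0,0,0.054,0,0,0,0,0,0,0.054,0,0,0,0,0,0,0.054]

```text
clock: 26.32
position: [0.4814, -0.3328, 0.0974]
tool_rot: [0.184, 0.983, 0.001, 0.0]
contact_force: [0.1, 1.5, -0.5]
grip_width: 0.0619
```

Run:
```python
from h import *
plan([.481,-.3333,.084],-.370)
```

```text
clock 26.32 pos [ 0.4814 -0.3328  0.0974] q6 -1.999 w 0.0619 F [ 0.1  1.5 -0.5]
turn rv(tool) [0.0011 0.0002 0.0008] shift in present axes [ 0.0002 -0.0006  0.0134] shift after turn [ 0.0002 -0.0006  0.0134]
```

>>> play_rows:
  steps: [0,-0.0005,0.004,0,0,0,0.054,0,0,0.004,0,0,0,0.054,0,0,0.003,0,0,0,0.054,0,0,0.001,0,0,0,0.054,0,0,0,0,0,0,0.054]

```text
clock: 26.73
position: [0.4817, -0.3338, 0.0849]
tool_rot: [0.184, 0.983, 0.0, 0.001]
contact_force: [-0.9, 0.2, 0.1]
grip_width: 0.0617
```

Run:
```python
from h import *
plan([.481,-.3333,.084],-.370)
```

```text
clock 26.73 pos [ 0.4817 -0.3338  0.0849] q6 -2.0 w 0.0617 F [-0.9  0.2  0.1]
turn rv(tool) [0.0004 0.0019 0.0008] shift in present axes [0.0009 0.0002 0.0009] shift after turn [0.0009 0.0002 0.0009]
```

>>> play_rows:
  steps: [0,0,0.001,0,0,0,0.054,0,0,0.001,0,0,0,0.054,0,0,0,0,0,0,0.054,0,0,0,0,0,0,0.087,0,0,0,0,0,0,0.087,0,0,0,0,0,0,0.087,0,0,0,0,0,0,0.087,0,0,-0.01,0,0,0,0.087,0,0,-0.02,0,0,0,0.087,0,0,-0.03,0,0,0,0.087,0,0,-0.04,0,0,0,0.087,0,0,-0.03,0,0,0,0.087,0,0,-0.01,0,0,0,0.087,0,0,0,0,0,0,0.087]

```text
clock: 27.9
position: [0.4812, -0.3336, 0.2333]
tool_rot: [0.184, 0.983, 0.0, 0.0]
contact_force: [0.7, -0.8, -0.1]
grip_width: 0.0868
```

Run:
```python
from h import *
plan([.4325,.1015,.2],.0285)
top_rects("w10",.085,.11)
```

```text
clock 27.9 pos [ 0.4812 -0.3336  0.2333] q6 -1.999 w 0.0868 F [ 0.7 -0.8 -0.1]
turn rv(tool) [ 0.0007  0.0006 -0.3977] shift in present axes [0.2024 0.3882 0.0335] shift after turn [0.0363 0.4363 0.0333]
[255. 160.] 4743 z 0.0948 [ 0.4656 -0.3275] 0.098 0.062 -0.3683 | plane [ 0.4653 -0.3274] 0.0973 0.0613 -0.3686
```

View pics/w10.png

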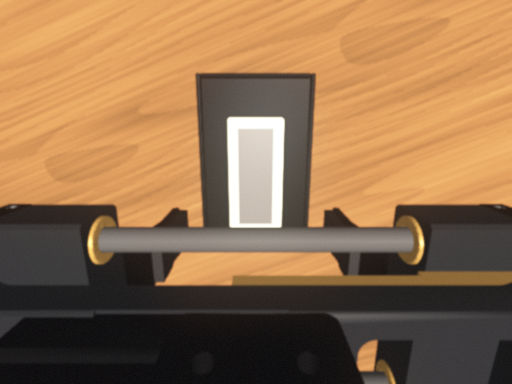

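>>> play_rows:
  steps: [0,0,0,0,0,-0.115,0.087,0,0,0,0,0,-0.115,0.087,0,0,0,0,0,-0.1,0.087,0,0,0,0,0,-0.04,0.087,0.002,0.03,0,0,0,0,0.087,0.003,0.037,0.003,0,0,0,0.087,0.003,0.037,0.003,0,0,0,0.087,0.003,0.037,0.003,0,0,0,0.087,0.003,0.037,0.003,0,0,0,0.087,0.003,0.037,0.003,0,0,0,0.087,0.003,0.037,0,0,0,0,0.087,0.003,0.037,0,0,0,0,0.087,0.003,0.037,0,0,0,0,0.087,0.003,0.03,0,0,0,0,0.087,0.002,0.02,0,0,0,0,0.087,0.001,0.01,0,0,0,0,0.087,0,0,0,0,0,0,0.087,0,0,0,0,0,0,0.087]

```text
clock: 29.45
position: [0.4242, 0.0717, 0.1996]
tool_rot: [-0.007, 1.0, 0.008, -0.019]
contact_force: [0.3, 0.5, -0.3]
grip_width: 0.0871
```

Run:
```python
from h import *
plan([.4325,.1015,.2],.0285)
```

```text
clock 29.45 pos [0.4242 0.0717 0.1996] q6 -1.696 w 0.0871 F [ 0.3  0.5 -0.3]
turn rv(tool) [ 0.0167 -0.0379 -0.0144] shift in present axes [-0.0087  0.0297 -0.0002] shift after turn [-0.0092  0.0295 -0.0004]
```

>>> play_rows:
  steps: [-0.004,0.012,0,0.008,-0.018,-0.007,0.087,-0.003,0.012,0,0.006,-0.014,-0.005,0.087,0,0.004,0,0,0,0,0.087,0,0,0,0,0,0,0.087,0,0,0,0,0,0,0.087]

```text
clock: 29.87
position: [0.4303, 0.0965, 0.1971]
tool_rot: [-0.011, 1.0, 0.0, -0.005]
contact_force: [-1.2, -0.4, 0.1]
grip_width: 0.087
```

Run:
```python
from h import *
plan([.4325,.1015,.006],.0285)
top_rects("w11",.008,.03)
```

```text
clock 29.87 pos [0.4303 0.0965 0.1971] q6 -1.627 w 0.087 F [-1.2 -0.4  0.1]
turn rv(tool) [ 0.0007 -0.0108 -0.0061] shift in present axes [-0.0044  0.0048  0.1911] shift after turn [-0.0023  0.0049  0.1911]
[310.  87.] 171 z 0.0187 [0.3256 0.1592] 0.0222 0.0102 -0.7658 | plane [0.3257 0.1591] 0.022 0.0101 -0.7699
[260. 163.] 1651 z 0.0184 [0.4207 0.1028] 0.1068 0.0254 0.032 | plane [0.4201 0.1028] 0.1057 0.0251 0.0316
```

View pics/w11.png

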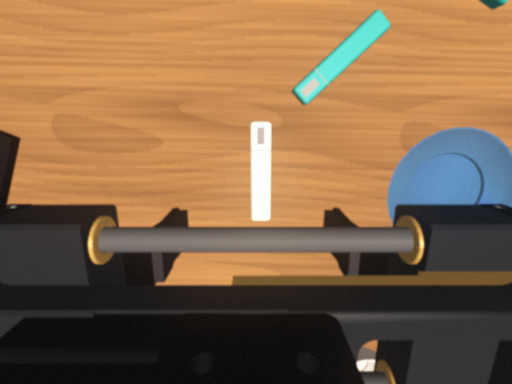

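>>> play_rows:
  steps: [-0.002,0.006,0.01,0,-0.009,-0.006,0.087,0,0,0.025,0,0,0,0.087,0,0,0.03,0,0,0,0.087,0,0,0.025,0,0,0,0.087,0,0,0.015,0,0,0,0.087,0,0,0.005,0,0,0,0.087,0,0,0,0,0,0,0.087,0,0,0,0,0,0,0.087]

```text
clock: 30.58
position: [0.4381, 0.096, 0.0847]
tool_rot: [-0.01, 1.0, -0.0, 0.003]
contact_force: [0.6, 0.5, 0.2]
grip_width: 0.0871
```

Run:
```python
from h import *
plan([.4322,.1031,.006],.029)
```

```text
clock 30.58 pos [0.4381 0.096  0.0847] q6 -1.623 w 0.0871 F [0.6 0.5 0.2]
turn rv(tool) [-0.0011  0.0065 -0.0093] shift in present axes [0.0063 0.0073 0.0787] shift after turn [0.0057 0.0073 0.0787]
```

>>> play_rows:
  steps: [0.006,0.008,0.008,-0.001,0.007,-0.009,0.087,0,0,0.012,0,0,0,0.087,0,0,0.012,0,0,0,0.087,0,0,0.008,0,0,0,0.087,0,0,0.003,0,0,0,0.087,0,0,0,0,0,0,0.087]

```text
clock: 31.08
position: [0.435, 0.1052, 0.0438]
tool_rot: [-0.015, 1.0, 0.0, 0.005]
contact_force: [0.1, 0.4, 0.1]
grip_width: 0.0872
```

Run:
```python
from h import *
plan([.4322,.1031,.006],.029)
```

```text
clock 31.08 pos [0.435  0.1052 0.0438] q6 -1.614 w 0.0872 F [0.1 0.4 0.1]
turn rv(tool) [-0.0001  0.0097  0.0006] shift in present axes [ 0.0033 -0.002   0.0377] shift after turn [ 0.0029 -0.002   0.0378]
```

>>> play_rows:
  steps: [0.004,-0.002,0.008,0,0.01,0,0.087,0,0,0.01,0,0,0,0.087,0,0,0.008,0,0,0,0.087,0,0,0.006,0,0,0,0.087,0,0,0.002,0,0,0,0.087,0,0,0,0,0,0,0.087]

```text
clock: 31.58
position: [0.4319, 0.1031, 0.0087]
tool_rot: [-0.015, 1.0, -0.0, 0.001]
contact_force: [0.3, 0.3, -0.3]
grip_width: 0.0871
```

Run:
```python
from h import *
plan([.4322,.1031,.006],.029)
```

```text
clock 31.58 pos [0.4319 0.1031 0.0087] q6 -1.619 w 0.0871 F [ 0.3  0.3 -0.3]
turn rv(tool) [-0.0003  0.002   0.0015] shift in present axes [-0.0003 -0.      0.0027] shift after turn [-0.0003 -0.      0.0027]
```

>>> play_rows:
  steps: [0,0,0.002,0,0.002,0,0.018,0,0,0,0,0,0,0.018,0,0,0,0,0,0,0.018,0,0,0,0,0,0,0.018,0,0,0,0,0,0,0.018,0,0,0,0,0,0,0.018,0,0,0,0,0,0,0.018,0,0,0,0,0,0,0.018,0,0,0,0,0,0,0.018,0,0,0,0,0,0,0.018]
  grip_force: 15

```text
clock: 32.42
position: [0.4328, 0.1031, 0.0077]
tool_rot: [-0.015, 1.0, -0.0, 0.001]
contact_force: [0.0, -0.0, -0.6]
grip_width: 0.0286
```

>>> play_rows:
  steps: [0,0,-0.01,0,0,0,0.018,0,0,-0.02,0,0,0,0.018,0,0,-0.03,0,0,0,0.018,0,0,-0.03,0,0,0,0.018,0,0,-0.03,0,0,0,0.018,0,0,-0.03,0,0,0,0.018,0,0,-0.01,0,0,0,0.018,0,0,0,0,0,0,0.018,0,0,0,0,0,0,0.018]

```text
clock: 33.17
position: [0.4305, 0.1031, 0.1732]
tool_rot: [-0.015, 1.0, -0.0, -0.002]
contact_force: [-0.7, -0.4, -1.7]
grip_width: 0.0259
```

Run:
```python
from h import *
plan([.482,-.334,.16],-.369)
from plant import status
z=status.read_state()['position'][2]
top_rects("w12",z+.002,z+.025)
```

```text
clock 33.17 pos [0.4305 0.1031 0.1732] q6 -1.619 w 0.0259 F [-0.7 -0.4 -1.7]
turn rv(tool) [-0.0009 -0.004   0.3993] shift in present axes [-0.0383 -0.4384  0.0131] shift after turn [-0.2057 -0.3891  0.0132]
[256. 161.] 3769 z 0.1822 [0.3898 0.1021] 0.0498 0.026 0.0308 | plane [0.3893 0.1022] 0.0488 0.0256 0.0311
```

View pics/w12.png

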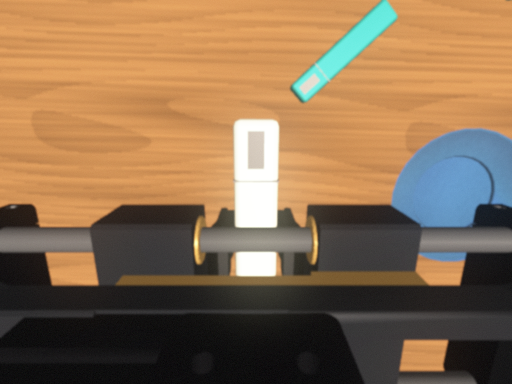

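>>> play_rows:
  steps: [0,0,0,0,0,0.115,0.018,0,0,0,0,0,0.115,0.018,0,0,0,0,0,0.1,0.018,0,0,0,0,0,0.04,0.018,-0.013,-0.025,0,0,0,0,0.018,-0.019,-0.036,0,0,0,0,0.018,-0.019,-0.036,0,0,0,0,0.018,-0.019,-0.036,0,0,0,0,0.018,-0.019,-0.036,0,0,0,0,0.018,-0.019,-0.036,0,0,0,0,0.018,-0.019,-0.036,0,0,0,0,0.018,-0.019,-0.036,0,0,0,0,0.018,-0.015,-0.03,0,0,0,0,0.018,-0.01,-0.02,0,0,0,0,0.018,-0.005,-0.01,0,0,0,0,0.018,0,0,0,0,0,0,0.018,0,0,0,0,0,0,0.018]

```text
clock: 34.63
position: [0.4621, -0.2854, 0.1383]
tool_rot: [0.177, 0.984, 0.006, -0.03]
contact_force: [-0.7, -0.4, -0.7]
grip_width: 0.0254
```

Run:
```python
from h import *
plan([.482,-.334,.16],-.369)
```

```text
clock 34.63 pos [ 0.4621 -0.2854  0.1383] q6 -1.946 w 0.0254 F [-0.7 -0.4 -0.7]
turn rv(tool) [ 0.001  -0.0607  0.0131] shift in present axes [-0.0342 -0.0386 -0.0239] shift after turn [-0.0361 -0.0381 -0.0217]
```

>>> play_rows:
  steps: [-0.01,-0.011,-0.012,0,-0.025,0.006,0.018,-0.01,-0.011,-0.012,0,-0.022,0.005,0.018,-0.008,-0.008,0,0,-0.008,0,0.018,0,0,0,0,0,0,0.018,0,0,0,0,0,0,0.018]

```text
clock: 35.05
position: [0.4798, -0.3206, 0.1628]
tool_rot: [0.18, 0.984, 0.002, -0.002]
contact_force: [0.0, -0.0, -0.7]
grip_width: 0.026
```

Run:
```python
from h import *
plan([.482,-.334,.15],-.369)
```

```text
clock 35.05 pos [ 0.4798 -0.3206  0.1628] q6 -1.993 w 0.026 F [ 0.  -0.  -0.7]
turn rv(tool) [ 0.0039 -0.0047  0.0071] shift in present axes [-0.0068 -0.0118  0.0127] shift after turn [-0.0069 -0.0117  0.0128]
```

>>> play_rows:
  steps: [-0.007,-0.012,0.006,0.004,-0.005,0.007,0.018,0,0,0.01,0,0,0,0.018,0,0,0.006,0,0,0,0.018,0,0,0,0,0,0,0.018,0,0,0,0,0,0,0.018]

```text
clock: 35.47
position: [0.4821, -0.3339, 0.1383]
tool_rot: [0.183, 0.983, 0.0, -0.0]
contact_force: [-0.4, 0.5, -1.5]
grip_width: 0.0257
```

Run:
```python
from h import *
plan([.482,-.334,.105],-.369)
from plant import status
z=status.read_state()['position'][2]
top_rects("w13",z+.002,z+.025)
```

```text
clock 35.47 pos [ 0.4821 -0.3339  0.1383] q6 -1.999 w 0.0257 F [-0.4  0.5 -1.5]
turn rv(tool) [ 0.0004 -0.0005  0.0008] shift in present axes [ 0.     -0.0002  0.0333] shift after turn [ 0.     -0.0002  0.0333]
[256. 161.] 3791 z 0.1471 [ 0.4443 -0.3191] 0.0501 0.0262 -0.3713 | plane [ 0.4437 -0.319 ] 0.0489 0.0261 -0.3676
```

View pics/w13.png

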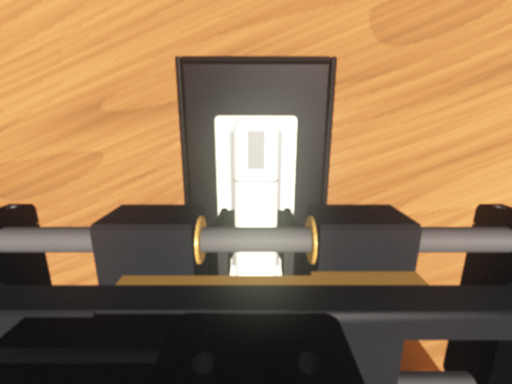

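>>> play_rows:
  steps: [0,0,0.008,0,0,0,0.018,0,0,0.008,0,0,0,0.018,0,0,0.004,0,0,0,0.018,0,0,0.002,0,0,0,0.018,0,0,0,0,0,0,0.018,0,0,0,0,0,0,0.018]

```text
clock: 36.02
position: [0.4815, -0.3325, 0.113]
tool_rot: [0.183, 0.983, 0.001, -0.001]
contact_force: [0.5, 0.1, 0.2]
grip_width: 0.0257
```

Run:
```python
from h import *
plan([.482,-.334,.105],-.369)
```

```text
clock 36.02 pos [ 0.4815 -0.3325  0.113 ] q6 -1.999 w 0.0257 F [0.5 0.1 0.2]
turn rv(tool) [ 0.0017 -0.003   0.0015] shift in present axes [-0.0011 -0.0012  0.008 ] shift after turn [-0.001  -0.0012  0.008 ]
```

>>> play_rows:
  steps: [-0.001,-0.001,0.002,0.001,-0.002,0.001,0.018,0,0,0.002,0,0,0,0.018,0,0,0.001,0,0,0,0.018,0,0,0,0,0,0,0.018]

```text
clock: 36.35
position: [0.4826, -0.3344, 0.1082]
tool_rot: [0.183, 0.983, -0.0, 0.0]
contact_force: [0.4, 0.7, -0.1]
grip_width: 0.0262
```

Run:
```python
from h import *
plan([.482,-.334,.105],-.369)
```

```text
clock 36.35 pos [ 0.4826 -0.3344  0.1082] q6 -1.999 w 0.0262 F [ 0.4  0.7 -0.1]
turn rv(tool) [-0.0001  0.0007  0.0004] shift in present axes [0.0007 0.0002 0.0032] shift after turn [0.0007 0.0002 0.0032]
```

>>> play_rows:
  steps: [0,0,0.0015,0,0,0,0.018,0,0,0.001,0,0,0,0.018,0,0,0,0,0,0,0.018]

```text
clock: 36.6
position: [0.4828, -0.3346, 0.1058]
tool_rot: [0.183, 0.983, -0.0, 0.001]
contact_force: [-0.1, 0.2, -0.9]
grip_width: 0.0257
```

Run:
```python
from h import *
plan([.482,-.334,.105],-.369)
```

```text
clock 36.6 pos [ 0.4828 -0.3346  0.1058] q6 -1.999 w 0.0257 F [-0.1  0.2 -0.9]
turn rv(tool) [-0.0005  0.0015  0.0003] shift in present axes [0.0009 0.0003 0.0008] shift after turn [0.0009 0.0003 0.0008]
```

>>> play_rows:
  steps: [0,0,0.001,0,0,0,0.018,0,0,0.001,0,0,0,0.018,0,0,0,0,0,0,0.018]

```text
clock: 36.85
position: [0.4829, -0.3347, 0.1061]
tool_rot: [0.183, 0.983, -0.001, 0.001]
contact_force: [0.1, 0.3, -0.9]
grip_width: 0.026
```

Run:
```python
from h import *
plan([.482,-.334,.105],-.369)
```

```text
clock 36.85 pos [ 0.4829 -0.3347  0.1061] q6 -1.999 w 0.026 F [ 0.1  0.3 -0.9]
turn rv(tool) [-0.0011  0.0022  0.0007] shift in present axes [0.0011 0.0004 0.0011] shift after turn [0.0011 0.0003 0.0011]
```

>>> play_rows:
  steps: [-0.001,0,0.002,0,0,0,0.018,0,0,0.001,0,0,0,0.018]

```text
clock: 37.02
position: [0.4835, -0.335, 0.1055]
tool_rot: [0.183, 0.983, -0.001, 0.001]
contact_force: [-1.5, 0.7, 6.1]
grip_width: 0.0259
```

Run:
```python
from h import *
plan([.482,-.334,.105],-.369)
```

```text
clock 37.02 pos [ 0.4835 -0.335   0.1055] q6 -1.998 w 0.0259 F [-1.5  0.7  6.1]
turn rv(tool) [-0.0016  0.0015  0.0012] shift in present axes [0.0017 0.0004 0.0005] shift after turn [0.0017 0.0004 0.0005]
```

The 6 N reading shows the case is on the lid. Releasing.

>>> play_rows:
  steps: [0,0,0,0,0,0,0.07,0,0,0,0,0,0,0.07,0,0,0,0,0,0,0.07,0,0,0,0,0,0,0.07,0,0,0,0,0,0,0.07,0,0,-0.01,0,0,0,0.07,0,0,-0.02,0,0,0,0.07,0,0,-0.03,0,0,0,0.07,0,0,-0.04,0,0,0,0.07,0,0,-0.03,0,0,0,0.07,0,0,-0.01,0,0,0,0.07,0,0,0,0,0,0,0.07]

```text
clock: 38.02
position: [0.4829, -0.3343, 0.2521]
tool_rot: [0.183, 0.983, 0.0, -0.001]
contact_force: [0.1, -0.4, -0.3]
grip_width: 0.0699
```

Run:
```python
from h import *
plan([.482,-.334,.25],-.369)
top_rects("w14",.108,.125)
top_rects("s14",.108,.13,cam="scene")
```

```text
clock 38.02 pos [ 0.4829 -0.3343  0.2521] q6 -1.998 w 0.0699 F [ 0.1 -0.4 -0.3]
turn rv(tool) [ 0.0004 -0.0024  0.0009] shift in present axes [ 0.001  -0.      0.0021] shift after turn [ 0.001  -0.      0.0021]
[255. 162.] 1954 z 0.1144 [ 0.468  -0.3285] 0.0961 0.0259 -0.376 | plane [ 0.4675 -0.3283] 0.0951 0.0256 -0.3761
[122. 219.] 624 z 0.1161 [ 0.4833 -0.3376] 0.1303 0.0267 -0.3644 | plane [ 0.4854 -0.3369] 0.1315 0.0276 -0.3683
```

View pics/w14.png

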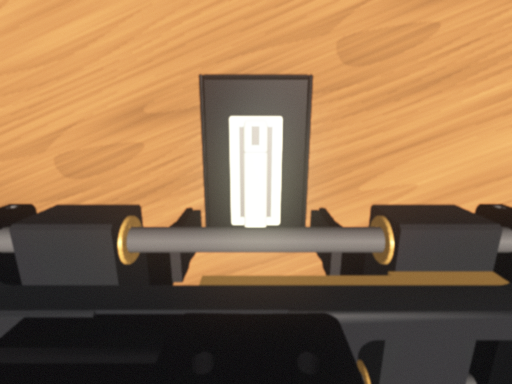

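View pics/s14.png

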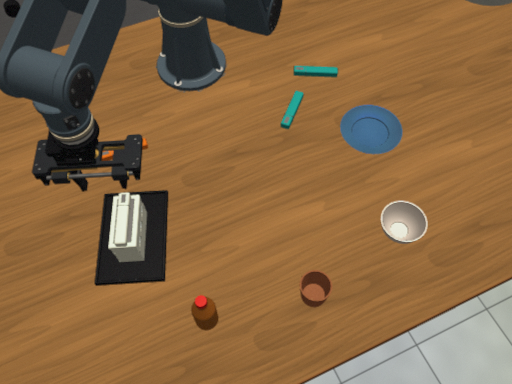

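Run:
```python
from h import *
for tag,lo,hi in [("w14",.108,.125),("w10",.085,.11),("s14",.11,.13)]:
    f=np.load(tag+".npz");p,d,K,R,t=[f[k] for k in "pdKRt"];W=world(d,K,R,t)
    m=(W[...,2]>lo)&(W[...,2]<hi)&(d>0)&(np.hypot(W[...,0]-.482,W[...,1]+.334)<.08)
    if tag[0]=='w': m[205:]=0
    q=W[m];A=np.c_[q[:,:2]-q[:,:2].mean(0),np.ones(len(q))];x=np.linalg.lstsq(A,q[:,2],rcond=None)[0];print(tag,x.round(4))
from plant import status; s=status.read_state();print(s['contact_force'],abs(s['joint_vel']).max())
# scene before/after bystanders
a=np.load("scene0.npz")['p'].astype(int);b=np.load("s14.npz")['p'].astype(int)
for n,(u,v) in dict(bottle=(204,312),cup=(315,288),bowl=(404,221)).items():
    print(n,abs(a[v-30:v+30,u-30:u+30]-b[v-30:v+30,u-30:u+30]).mean().round(2))
```

```text
w14 [0.0022 0.0071 0.1142]
w10 [ 0.0034 -0.0016  0.0948]
s14 [-0.0153 -0.0419  0.116 ]
[-0.72241015  0.48684108  0.42165817] 0.0413010887037721
bottle 2.14
cup 2.14
bowl 2.35
```

```bash
python3 -c "
from plant import order
print(order.job_done())"
```

```text
the job is handed in; nothing more can be done
None
```

The lunch box is assembled on the tray in the order you gave, and I handed the job in at about 38 s of the 125 s allowed. The hand-in gives no verdict.

- **Position:** by the wrist camera, the deep box stood about 1 mm from the tray centre when placed. The pieces on top came out progressively further off, up to about 5–6 mm for the case. The pieces measured about 1–2 mm from the ones under them. All lie within 0.01 rad of the tray's long axis.
- **Heights:** the wrist camera put the top faces at 82.3 mm (shallow box), 94.8 mm (lid) and 114.4 mm (case). Fully home would be 84, 96 and 116 mm. It reads 1–2 mm low throughout, and the scene camera put the case top at 116.1 mm.
- **Level:** plane fits to the wrist depth gave a tilt below 0.01 rad for both lid and case. The same fit on the scene camera gave about 0.045 rad for the case. I discounted that because its mask also took in the case's side faces, but I did not rerun it. It is still under the 0.06 rad limit.
- **Bystanders and gripper:** the image areas around the bottle, cup and bowl show only noise between the first and last scene pictures. The gripper was open and about 136 mm above the case, touching nothing.
- **Disagreements:** in the first pictures the top and scene cameras differed by about 5 mm in y. Each piece and the tray were re-measured from the wrist camera before use. When lifting the case, the fingers had not quite closed as the lift began (28.6 mm against 26 mm). It was still gripped centrally and arrived level.

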